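# Sort sawn bar blanks into their matching nests

### The arm

A 6-joint arm with a two-finger parallel gripper is mounted at the origin on the work surface. World frame = base frame: x ahead of the robot, y to its left, z up, the work surface at z = 0. Lengths are in mm, angles in rad, forces in N, time in s.
With the tool pointing down it reaches from about 400 to 925 mm from the base axis. Payload 12.5 kg.
Tool frame: the origin (TCP) lies midway between the tips of the shut fingers; the grasp point (between the pads) lies 19 mm behind it (env.pinch_z is the z of the grasp point in the tool frame, in mm); z points along the fingers, y is the line along which they close (so a half turn about z gives the same grasp; the last joint's range is limited). The gripper opens to 95 mm and grips with 3 to 60 N. Pads are 20 mm wide; open, the fingers measure 119 mm over their backs; the gripper's body (75 mm by 180 mm) begins 59 mm behind the grasp point.
Start: joints at [1.117, 0.491, 1.559, -0, 1.092, -0.106], TCP at [213.003, 587.602, 214.661] pointing down, gripper open.
Joint ranges: [-3.1, 3.1], [-0.84, 2.19], [0.05, 2.79], [-1.13, 4.28], [0.06, 2.93], [-2.69, 2.69]. Speed limits (rad/s): [2.22, 2.22, 2.79, 3.14, 3.14, 3.14].

### API

Orientations are given as [roll, pitch, yaw] about the fixed x, y, z axes, in that order (R = Rz(yaw) Ry(pitch) Rx(roll)).
In Python, from cell import env, eyes gives the robot as it stands.
- The arm moves only by the shell command python3 -m inch 'ROWS'. ROWS is JSON, a list of rows, each a list of 3 entries, a list of its own where there are three numbers: the shift along the tool's x, y, z in units of 60 mm (1.0 is 60 mm), then the turn about the tool's z in units of 5 degrees (1.0 is 5 degrees), then the closure, from -1 (fully open) to 1 (shut). In form: [[[tx, ty, tz], turn, claw], ...]. A call has exactly 10 rows; each row shifts and turns the commanded pose from where the row before left it, along the tool's axes as they then stand; what a row does not reach is not made up. A row lasts 1/8 s, in which the tool goes at most 62.5 mm and 10.7 degrees, less where a joint would pass 70% of its speed; a pose out of reach is approached as far as the arm can. A call is refused whole if a number of a shift passes 1 or a number of a turn 1, either way. A call with a gripper value outside its range is refused whole. The fingers move at their own pace and stop on an object; the grip force is fixed at half the most. Time passes only in rows, so rows that do not move let the fingers close, or fill a call up. It gives the time, the measured TCP pose, the force, the opening and the grip force at its end, in the units of the state.
- env.state(): the state, without advancing time (a new reading comes with each control period).
- eyes.read_camera(name): name is "side" or "top"; returns a dict with "pixels" (420x560x3 uint8, red, green, blue), "fx", "fy", "cx", "cy" (pixels), "extrinsics" (4x4, takes a point from world to camera coordinates). Camera axes: x right, y down, z forward; pixel columns grow to the right and rows downward; lengths in mm; the calibration is good to about 2 mm. A picture is of the moment at which its call begins. There is no depth.
- env.job_done(): hands the job in; it is judged then, once.
Trained networks look in a picture, given as the dict that the camera call returned (one of the last four; its "shot" number tells which), for a name from the list of things; names that differ only in an ending like _2 or _b are one class to them, and where a whole thing is asked for, a point or a joint stands for the part that bears it (a point fixed in the world has none). Each returns a list of dicts, best first, with "score" (0 to 1); they miss things now and then, are a little off and sometimes report something else, mostly with a low value. They report only what shows in the picture. A call takes as long as a camera call. They do not tell look-alikes from the thing itself.
- eyes.boxes_of(name, picture): "centre" ([row, column] in pixels, amid what is visible of it).
- eyes.cut_out(name, picture): "mask" (420x560 bool, what is visible of it) and "centre" ([row, column] in pixels, amid what is visible of it).
- eyes.spot_point(name, picture): "centre" ([row, column] in pixels: a listed point, or the origin of a listed thing).
The state is a dict: "t": time; "joints": joint angles; "qvel": joint speeds; "tau": joint torques, N m; "eef_pos": TCP position; "tcp_rot": TCP orientation; "ft_force": force on the tool from outside, world axes, zero at the start; "moment": the same for the moment, N m; "opening": opening from 0.0 (shut) to 1.0 (fully open); "grip_force": force on a finger pad.
Only numpy, scipy, OpenCV 4.12 (cv2) and the standard library are available. Lean on these libraries where they do the work, as an engineer would, in place of code of your own. Each camera call takes 0.05 s, during which the arm holds its last target. There are 200 camera calls.

### The job

Put the four sawn aluminium blanks into the nests whose pockets match them: the large round bar in the large round pocket, the small round bar in the small round pocket, the square bar in the square pocket and the flat bar in the rectangular pocket. Keep each blank upright throughout, let it stand flat on the floor of its pocket, and do not disturb the jar or the tape measure standing among them.

Things in the scene. Friction and masses are not known exactly. Their poses are not given: they have to be found in the camera images.
- big_round: The large round bar: Sawn bright aluminium bar blank standing upright on a sawn end on the bench; origin at the centre of its underside, z up along its length. 50 mm diameter, 50 mm high, about 0.27 kg.
- small_round: The small round bar: Sawn bright aluminium bar blank standing upright on a sawn end on the bench; origin at the centre of its underside, z up along its length. 30 mm diameter, 60 mm high, about 0.12 kg.
- square_bar: The square bar: Sawn bright aluminium bar blank standing upright on a sawn end on the bench; origin at the centre of its underside, z up along its length, x and y square to its sides. 40 x 40 mm section, 55 mm high, about 0.24 kg.
- flat_bar: The flat (rectangular) bar: Sawn bright aluminium bar blank standing upright on a sawn end on the bench; origin at the centre of its underside, z up along its length, x along the long side of its section. 60 mm (x) by 25 mm (y) section, 50 mm high, about 0.2 kg.
- big_round_nest: Nest for the large round bar: Plywood block fixed to the bench, 12 mm high, with one pocket in its top, 8 mm deep, its floor (4 mm above the bench) lined with black rubber; origin at the centre of the underside, directly below the pocket centre, z up. Round pocket 66 mm in diameter in an 82 x 82 mm block.
- small_round_nest: Nest for the small round bar: Plywood block fixed to the bench, 12 mm high, with one pocket in its top, 8 mm deep, its floor (4 mm above the bench) lined with black rubber; origin at the centre of the underside, directly below the pocket centre, z up. Round pocket 46 mm in diameter in a 62 x 62 mm block.
- square_nest: Nest for the square bar: Plywood block fixed to the bench, 12 mm high, with one pocket in its top, 8 mm deep, its floor (4 mm above the bench) lined with black rubber; origin at the centre of the underside, directly below the pocket centre, z up. Square pocket 56 x 56 mm, sides along x and y, in a 72 x 72 mm block.
- flat_nest: Nest for the flat bar: Plywood block fixed to the bench, 12 mm high, with one pocket in its top, 8 mm deep, its floor (4 mm above the bench) lined with black rubber; origin at the centre of the underside, directly below the pocket centre, z up. Rectangular pocket 76 mm (x) by 41 mm (y) in a 92 (x) x 57 (y) mm block.
- paste_jar: White jar with a black cap, 44 mm diameter, 50 mm high, standing loose among the work; not to be disturbed. Origin at the centre of its underside, z up.
- tape_measure: Yellow tape measure with black round faces, standing loose among the work; 56 mm (x) by 30 mm (y), 52 mm high; not to be disturbed. Origin at the centre of its underside, z up.
Mind the look-alikes: they are no part of the job. Leave any blue or brown look-alike of the big_round alone.

How it is judged:
By the outcome, as a careful person would: the job done as asked, in the order asked, and still so for the second after the job is handed in, with the robot touching nothing.
It also fails if it takes over 106 s, if anything falls off the work surface, if the arm or the gripper's body presses on something with over 40 N, if the wrist force passes 120 N, or if a joint passes its speed limit or range.

## Working session

There is one attempt and no reset: what is moved stays moved. The work goes in short steps, Python scripts to look and compute and a shell command to move; the robot and the scene stay as the last step left them, time stands still between calls to the robot, and variables do not carry over. Pictures are saved under pics/ and viewed, at most 14 in all, crops included, and the job is handed in when it is done.

```bash
ls; mkdir -p pics; python3 - <<'E'
from cell import env, eyes
import cv2,numpy as np
s=env.state();print(s['eef_pos'],s['tcp_rot'],s['opening'],env.pinch_z)
for n in('top','side'):
    p=eyes.read_camera(n);cv2.imwrite(f'pics/{n}0.png',p['pixels'][:,:,::-1])
    print(n,p['fx'],p['cx'],p['cy'],np.round(p['extrinsics'],3).tolist())
    for k in 'big_round small_round square_bar flat_bar big_round_nest small_round_nest square_nest flat_nest paste_jar tape_measure'.split():
        print(k,[(np.round(d['centre']).tolist(),round(d['score'],2)) for d in eyes.spot_point(k,p)][:4])
E
```

```text
pics
[212.87047476 587.37186738 214.04463099] [-3.14043244e+00 -1.36177207e-04  2.79384091e+00] 0.9997590230317285 -18.8
top 498.56299103245493 277.5927963023695 205.80893844595494 [[-0.012, -1.0, 0.019, -13.539], [-0.99, 0.009, -0.141, 497.546], [0.141, -0.021, -0.99, 1177.689], [0.0, 0.0, 0.0, 1.0]]
big_round [([267.0, 245.0], 0.83), ([263.0, 208.0], 0.63), ([233.0, 232.0], 0.6)]
small_round [([157.0, 394.0], 0.79), ([153.0, 314.0], 0.55)]
square_bar [([160.0, 228.0], 0.71), ([232.0, 151.0], 0.6)]
flat_bar [([157.0, 229.0], 0.89)]
big_round_nest [([230.0, 317.0], 0.82)]
small_round_nest [([232.0, 399.0], 0.79)]
square_nest [([157.0, 157.0], 0.82)]
flat_nest [([152.0, 317.0], 0.72)]
paste_jar [([192.0, 345.0], 0.69)]
tape_measure [([195.0, 186.0], 0.65)]
side 422.5834126374145 276.65269721750497 218.73978509315765 [[0.989, -0.149, 0.019, -501.581], [-0.069, -0.56, -0.826, 68.95], [0.134, 0.815, -0.564, 779.864], [0.0, 0.0, 0.0, 1.0]]
big_round [([211.0, 241.0], 0.78), ([218.0, 200.0], 0.75), ([201.0, 202.0], 0.71)]
small_round [([361.0, 393.0], 0.91)]
square_bar [([170.0, 236.0], 0.84)]
flat_bar [([206.0, 319.0], 0.92), ([277.0, 245.0], 0.26)]
big_round_nest [([278.0, 244.0], 0.97)]
small_round_nest [([375.0, 259.0], 0.96)]
square_nest [([169.0, 307.0], 0.73)]
flat_nest [([269.0, 356.0], 0.69)]
paste_jar [([304.0, 314.0], 0.56), ([376.0, 258.0], 0.29)]
tape_measure [([183.0, 281.0], 0.72), ([214.0, 243.0], 0.48)]
```

View pics/top0.png

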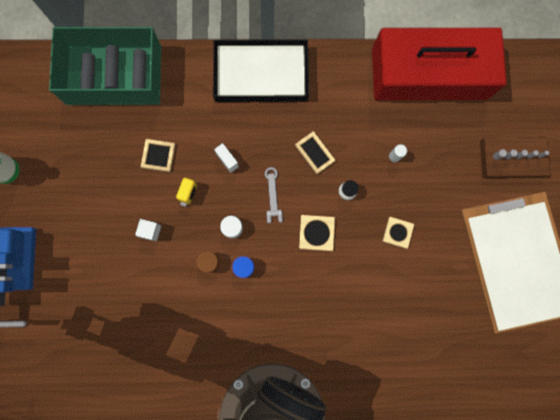

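View pics/side0.png

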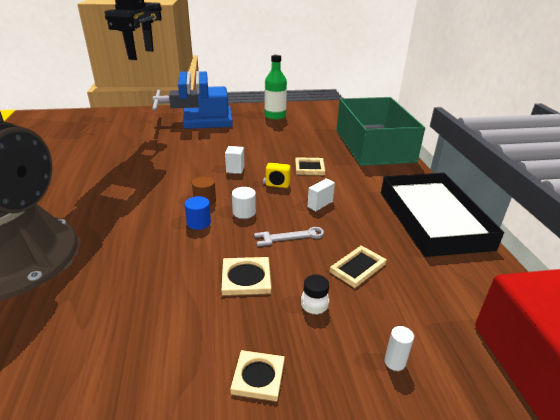

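The top picture shows the following, as (col,row):
- **Blanks:** the square bar is at (148,230), the flat bar at (226,157), the small round at (398,153) and the big round at (231,227).
- **Nests:** square at (157,155), flat at (315,152), big round at (317,232) and small round at (398,232).
- **Not to disturb:** the jar is at (348,189) and the tape at (186,191).

Big_round candidates in the top view are bright (231,227), brown (207,262) and blue (242,267). The bright one is bare aluminium, so it is the one meant. In the side view it is at (244,203).

Next I fit poses to the masks in both views.

```bash
cat > fit.py <<'E'
import numpy as np,cv2
from scipy.optimize import minimize
from cell import env,eyes
def rnd(d):
    a=np.linspace(0,2*np.pi,24,endpoint=False);return np.c_[np.cos(a),np.sin(a)]*d/2
def box(a,b): return np.array([[1,1],[1,-1],[-1,-1],[-1,1]])*[a/2,b/2]
S=dict(big_round=(rnd(50),50),small_round=(rnd(30),60),square_bar=(box(40,40),55),flat_bar=(box(60,25),50),
 big_round_nest=(box(82,82),12),small_round_nest=(box(62,62),12),square_nest=(box(72,72),12),flat_nest=(box(92,57),12),
 paste_jar=(rnd(44),50),tape_measure=(box(56,30),52))
def proj(p,X):
    E=p['extrinsics'];c=X@E[:3,:3].T+E[:3,3]
    return np.c_[p['fx']*c[:,0]/c[:,2]+p['cx'],p['fy']*c[:,1]/c[:,2]+p['cy']]
def verts(k,x,y,z,w):
    xy,h=S[k];c,s=np.cos(w),np.sin(w);q=xy@np.array([[c,s],[-s,c]])+[x,y]
    return np.r_[np.c_[q,np.full(len(q),z)],np.c_[q,np.full(len(q),z+h)]]
def bench(p,uv,z):
    E=p['extrinsics'];R,t=E[:3,:3],E[:3,3];d=R.T@[(uv[0]-p['cx'])/p['fx'],(uv[1]-p['cy'])/p['fy'],1];o=-R.T@t
    return (o+d*(z-o[2])/d[2])[:2]
def getmask(k,p,uv):
    r=[d for d in eyes.cut_out(k,p) if np.hypot(*(np.array(d['centre'])[::-1]-uv))<22]
    if not r: return None
    m=r[0]['mask'].astype(np.uint8);cs=cv2.findContours(m,0,2)[0]
    h=cv2.convexHull(max(cs,key=cv2.contourArea)).astype(np.float32)[:,0]
    o=np.zeros(m.shape,np.uint8);cv2.fillConvexPoly(o,h.astype(int),1);return cv2.resize(o*255,None,fx=4,fy=4,interpolation=cv2.INTER_LINEAR)>127
def fit(k,obs,x0,fixz=None):
    def cost(v):
        z=v[2] if fixz is None else fixz;c=0
        for p,m in obs:
            o=np.zeros(m.shape,np.uint8);q=(proj(p,verts(k,v[0],v[1],z,v[3]/30))+.5)*4-.5
            cv2.fillConvexPoly(o,cv2.convexHull(np.round(q*16).astype(np.int32)),1,shift=4);o=o>0
            c+=1-(o&m).sum()/(o|m).sum()
        return c/len(obs)
    ws=[0] if len(S[k][0])>4 else np.radians([-80,-60,-40,-20,0,20,40,60,80])
    rs=[]
    for w in ws:
        v=[*x0,0,w*30]
        rs.append(minimize(cost,v,method='Nelder-Mead',options=dict(initial_simplex=np.array([v]+[np.array(v)+5*np.eye(4)[i] for i in range(4)]),xatol=.05,fatol=1e-4)))
    b=min(rs,key=lambda r:r.fun);return b.x[0],b.x[1],b.x[2] if fixz is None else fixz,np.degrees(b.x[3]/30),b.fun
E
cat > m1.py <<'E'
from fit import *
T=dict(square_bar=(148,230),flat_bar=(226,157),small_round=(398,153),big_round=(231,227),square_nest=(157,155),flat_nest=(315,152),big_round_nest=(317,232),small_round_nest=(398,232),paste_jar=(348,189),tape_measure=(186,191))
D=dict(square_bar=(235,159),flat_bar=(321,195),small_round=(399,348),big_round=(244,203),square_nest=(310,166),flat_nest=(358,266),big_round_nest=(246,276),small_round_nest=(258,375),paste_jar=(315,295),tape_measure=(278,175))
pt=eyes.read_camera('top');ps=eyes.read_camera('side')
for k in T:
    mt,ms=getmask(k,pt,T[k]),getmask(k,ps,D[k])
    if mt is None or ms is None: print(k,'missing',mt is None,ms is None)
    obs=[o for o in((pt,mt),(ps,ms)) if o[1] is not None]
    x0=bench(pt,T[k],S[k][1]/2)
    print(k,'xyz,yaw,1-iou',np.round(fit(k,obs,x0),2),'| z=0:',np.round(fit(k,obs,x0,0),2))
E
python3 m1.py
python3 -c "
import cv2
a=cv2.imread('pics/top0.png')[200:290,180:280];cv2.imwrite('pics/c.png',cv2.resize(a,None,fx=5,fy=5,interpolation=2))"
```

```text
square_bar xyz,yaw,1-iou [4.4289e+02 2.9640e+02 1.6000e-01 7.5590e+01 6.0000e-02] | z=0: [ 4.4299e+02  2.9656e+02  0.0000e+00 -1.0395e+02  6.0000e-02]
flat_bar xyz,yaw,1-iou [6.2188e+02 1.0766e+02 5.6000e-01 3.7130e+01 7.0000e-02] | z=0: [6.2191e+02 1.0826e+02 0.0000e+00 3.6720e+01 8.0000e-02]
small_round xyz,yaw,1-iou [ 6.2980e+02 -3.1943e+02 -4.3000e-01  8.9000e-01  8.0000e-02] | z=0: [ 6.2968e+02 -3.1924e+02  0.0000e+00 -3.9200e+00  8.0000e-02]
big_round xyz,yaw,1-iou [4.4912e+02 9.4520e+01 2.8000e-01 7.1100e+00 5.0000e-02] | z=0: [4.4923e+02 9.4670e+01 0.0000e+00 5.5900e+00 5.0000e-02]
square_nest xyz,yaw,1-iou [ 6.3511e+02  2.8165e+02 -6.9000e-01 -9.3300e+00  5.0000e-02] | z=0: [ 6.3523e+02  2.8133e+02  0.0000e+00 -1.0004e+02  5.0000e-02]
flat_nest xyz,yaw,1-iou [ 6.3828e+02 -1.1411e+02 -8.5000e-01  3.5740e+01  5.0000e-02] | z=0: [ 6.3811e+02 -1.1435e+02  0.0000e+00 -1.4422e+02  6.0000e-02]
big_round_nest xyz,yaw,1-iou [ 4.3499e+02 -1.1458e+02 -8.0000e-02 -4.3200e+00  5.0000e-02] | z=0: [ 4.3519e+02 -1.1475e+02  0.0000e+00 -4.1300e+00  5.0000e-02]
small_round_nest xyz,yaw,1-iou [ 4.3363e+02 -3.1711e+02  3.1000e-01 -1.7190e+01  4.0000e-02] | z=0: [ 4.3350e+02 -3.1703e+02  0.0000e+00 -1.6880e+01  4.0000e-02]
paste_jar xyz,yaw,1-iou [ 5.4014e+02 -1.9378e+02 -2.9000e+00  1.8760e+01  1.3000e-01] | z=0: [ 5.3984e+02 -1.9378e+02  0.0000e+00  8.6900e+00  1.3000e-01]
tape_measure xyz,yaw,1-iou [ 5.3819e+02  2.0571e+02 -1.9400e+00 -1.8110e+01  1.2000e-01] | z=0: [5.3770e+02 2.0555e+02 0.0000e+00 1.6105e+02 1.2000e-01]
```

View pics/c.png

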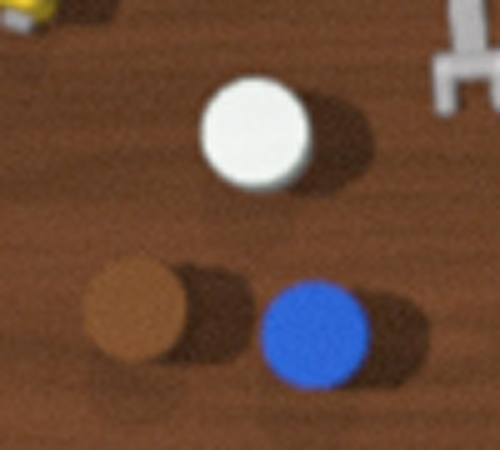

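The enlarged crop confirms it: the bright bar at (231,227) is big_round, and the brown and blue ones are the look-alikes. All the fitted heights come out within 1 mm of the bench for the blanks and nests. I start moving, turning to yaw 180° first, then shifting.

```bash
cat > go.py <<'E'
import sys,numpy as np
from cell import env
s=env.state();x,y,z=s['eef_pos'];w=np.degrees(s['tcp_rot'][2]);X,Y,Z,W=map(float,sys.argv[1:5])
t=-((W-w+180)%360-180)/5;a=np.radians(w if len(sys.argv)<6 else W);dx,dy=X-x,Y-y
print('t',round(s['t'],2),'now',np.round([x,y,z,w],1),'open',round(s['opening'],3),'grip',np.round(s['grip_force'],1),'F',np.round(s['ft_force'],1))
f=lambda a:np.round(np.array([dx*np.cos(a)+dy*np.sin(a),dx*np.sin(a)-dy*np.cos(a),z-Z])/60,3)
print('turn',round(t,2),'units now-axes',f(np.radians(w)),'target-axes',f(np.radians(W)))
E
python3 -m inch '[[[0,0,0],-1,-1],[[0,0,0],-1,-1],[[0,0,0],-1,-1],[[0,0,0],-1,-1],[[-0.39,-0.82,0],0,-1],[[-0.39,-0.82,0],0,-1],[[-0.39,-0.82,0],0,-1],[[-0.39,-0.82,0],0,-1],[[-0.39,-0.82,0],0,-1],[[0,0,0],0,-1]]'
python3 go.py 449.1 94.6 100 180
```

```text
t: 3.45
eef_pos: [331.5, 339.5, 215.0]
tcp_rot: [3.142, 0.0, 3.139]
ft_force: [-0.6, 0.5, -0.6]
opening: 1.0
grip_force: 0.0
t 3.45 now [331.5 339.5 215.  179.8] open 1.0 grip 0.0 F [-0.6  0.5 -0.6]
turn -0.03 units now-axes [-1.971 -4.076  1.916] target-axes [-1.96  -4.081  1.916]
```

```bash
python3 -m inch '[[[-0.39,-0.816,0],0,-1],[[-0.39,-0.816,0],0,-1],[[-0.39,-0.816,0],0,-1],[[-0.39,-0.816,0],0,-1],[[-0.4,-0.816,0],0,-1],[[0,0,0.9],0,-1],[[0,0,0.9],0,-1],[[0,0,0.1],0,-1],[[0,0,0],0,-1],[[0,0,0],0,-1]]'
python3 go.py 449.1 94.6 16 180
python3 - <<'E'
from cell import eyes
import cv2
for n in('top','side'):
    p=eyes.read_camera(n);cv2.imwrite(f'pics/{n}1.png',p['pixels'][:,:,::-1])
a=cv2.imread('pics/side1.png')[100:260,150:350];cv2.imwrite('pics/s1c.png',cv2.resize(a,None,fx=3.5,fy=3.5))
E
```

```text
t: 4.7
eef_pos: [449.1, 97.6, 102.3]
tcp_rot: [3.141, 0.003, -3.14]
ft_force: [-0.2, -0.9, -0.1]
opening: 1.0
grip_force: 0.0
t 4.7 now [ 449.1   97.6  102.3 -179.9] open 1.0 grip 0.0 F [-0.2 -0.9 -0.1]
turn 0.02 units now-axes [ 1.000e-03 -4.900e-02  1.439e+00] target-axes [ 1.000e-03 -4.900e-02  1.439e+00]
```

View pics/s1c.png

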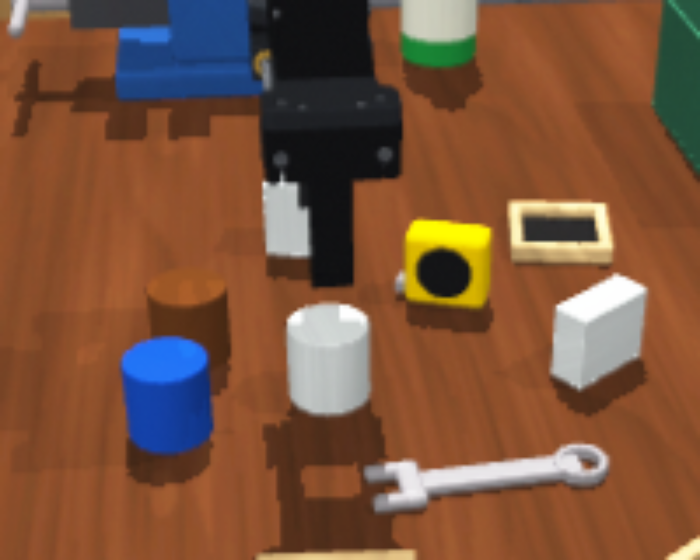

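The gripper is straddling the bright bar and the look-alikes are clear of it. I descend and grip.

```bash
python3 -m inch '[[[0,-0.05,0.5],0,-1],[[0,0,0.5],0,-1],[[0,0,0.44],0,-1],[[0,0,0],0,-1],[[0,0,0],0,1],[[0,0,0],0,1],[[0,0,0],0,1],[[0,0,0],0,1],[[0,0,0],0,1],[[0,0,0],0,1]]'
python3 go.py 435.1 -114.7 20 180
```

```text
t: 6.05
eef_pos: [448.3, 94.1, 14.3]
tcp_rot: [3.141, 0.0, -3.14]
ft_force: [-0.5, -0.0, 3.5]
opening: 0.523
grip_force: 30.0
t 6.05 now [ 448.3   94.1   14.3 -179.9] open 0.523 grip 30.0 F [-0.5 -0.   3.5]
turn 0.01 units now-axes [ 0.224 -3.48  -0.094] target-axes [ 0.219 -3.48  -0.094]
```

```bash
python3 -m inch '[[[0,0,-0.5],0,1],[[0,0,-0.8],0,1],[[0.055,-0.7,0],0,1],[[0.055,-0.7,0],0,1],[[0.055,-0.7,0],0,1],[[0.055,-0.7,0],0,1],[[0,-0.68,0],0,1],[[0,0,0.5],0,1],[[0,0,0.2],0,1],[[0,0,0],0,1]]'
python3 go.py 435.1 -114.7 18.5 180
python3 - <<'E'
from cell import eyes
import cv2,numpy as np
ps=[eyes.read_camera(n)['pixels'][:,:,::-1] for n in('top','side')]
a=cv2.resize(ps[0][170:300,260:380],None,fx=3,fy=3);b=cv2.resize(ps[1][190:320,180:300],None,fx=3,fy=3);cv2.imwrite('pics/n1.png',np.hstack([a,b]))
E
```

```text
t: 7.3
eef_pos: [434.8, -114.2, 49.6]
tcp_rot: [3.141, -0.002, -3.14]
ft_force: [0.3, 0.9, -2.8]
opening: 0.52
grip_force: 30.0
t 7.3 now [ 434.8 -114.2   49.6 -179.9] open 0.52 grip 30.0 F [ 0.3  0.9 -2.8]
turn 0.02 units now-axes [-0.004 -0.009  0.518] target-axes [-0.004 -0.009  0.518]
```

View pics/n1.png

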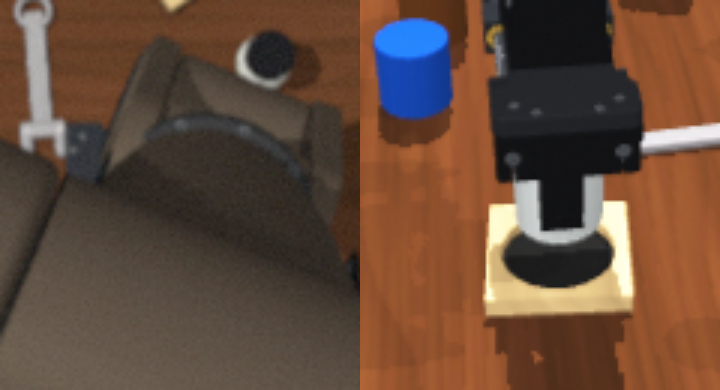

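The bar is centred above the big nest in the side view. I lower, release and rise.

```bash
python3 -m inch '[[[0,-0.01,0.3],0,1],[[0,0,0.15],0,1],[[0,0,0.08],0,1],[[0,0,0],0,1],[[0,0,0],0,-1],[[0,0,0],0,-1],[[0,0,0],0,-1],[[0,0,0],0,-1],[[0,0,-0.8],0,-1],[[0,0,-0.9],0,-1]]'
python3 go.py 629.8 -319.3 16 180
```

```text
t: 8.65
eef_pos: [434.8, -115.2, 121.1]
tcp_rot: [3.141, -0.002, -3.14]
ft_force: [0.3, -0.3, 0.6]
opening: 0.995
grip_force: 0.0
t 8.65 now [ 434.8 -115.2  121.1 -179.9] open 0.995 grip 0.0 F [ 0.3 -0.3  0.6]
turn 0.01 units now-axes [-3.245 -3.406  1.752] target-axes [-3.249 -3.402  1.752]
```

```bash
python3 -m inch '[[[-0.65,-0.68,0],0,-1],[[-0.65,-0.68,0],0,-1],[[-0.65,-0.68,0],0,-1],[[-0.65,-0.68,0],0,-1],[[-0.65,-0.68,0],0,-1],[[0,0,0],0,-1],[[0,0,0.3],0,-1],[[0,0,0],0,-1],[[0,0,0],0,-1],[[0,0,0],0,-1]]'
python3 go.py 629.8 -319.3 18 180
python3 - <<'E'
from fit import *
t=eyes.read_camera('top');s=eyes.read_camera('side')
a=cv2.resize(t['pixels'][170:300,260:380,::-1],None,fx=3,fy=3);b=cv2.resize(s['pixels'][210:340,180:300,::-1],None,fx=3,fy=3);
c=cv2.resize(s['pixels'][250:420,330:480,::-1],(344,390));cv2.imwrite('pics/n2.png',cv2.resize(np.hstack([b,c]),None,fx=1,fy=1))
E
```

```text
t: 9.9
eef_pos: [630.6, -318.8, 103.0]
tcp_rot: [-3.141, 0.001, -3.14]
ft_force: [0.7, -0.4, -0.2]
opening: 1.001
grip_force: 0.0
t 9.9 now [ 630.6 -318.8  103.  -179.9] open 1.001 grip 0.0 F [ 0.7 -0.4 -0.2]
turn 0.02 units now-axes [ 0.014 -0.008  1.417] target-axes [ 0.014 -0.008  1.417]
```

View pics/n2.png

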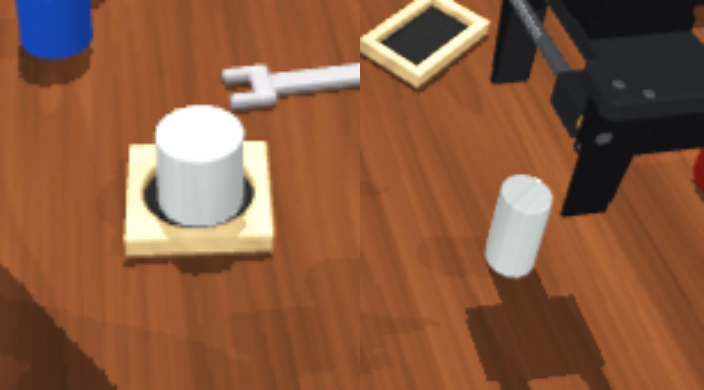

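```bash
python3 - <<'E'
from fit import *
s=eyes.read_camera('side')
f=lambda X:np.round((proj(s,np.array(X,float))-[330,250])*[344/150,390/170]+[360,0])
print(f([[630.6,-318.8,103],[630.6,-318.8+47,103],[630.6,-318.8-47,103],[630.6,-318.8-60,103],[629.8,-319.3,0],[629.8,-319.3,60]]))
for n in('top','side'):
  p=eyes.read_camera(n)
  for r in eyes.cut_out('small_round',p)[:2]:
    y,x=np.nonzero(r['mask']);print(n,r['score'],r['centre'],x.min(),x.max(),y.min(),y.max())
  q=proj(p,verts('small_round',629.8,-319.3,0,0));print(q.min(0),q.max(0))
E
```

```text
[[542. 140.]
 [510.  82.]
 [578. 206.]
 [589. 226.]
 [508. 257.]
 [526. 192.]]
top 0.73 [230.7, 149.9] 137 159 220 239
[388.54471632 143.44948091] [406.70672173 161.12950644]
side 0.65 [344.7, 398.0] 385 413 326 370
[384.05540307 325.08740327] [413.95473134 370.81741579]
```

The projection agrees with the picture: the TCP should be at (542,140) and the bar top at (526,192), as seen. I descend, grip, lift a little and check.

```bash
python3 -m inch '[[[0.01,-0.01,0.6],0,-1],[[0,0,0.5],0,-1],[[0,0,0.32],0,-1],[[0,0,0],0,1],[[0,0,0],0,1],[[0,0,0],0,1],[[0,0,0],0,1],[[0,0,0],0,1],[[0,0,0],0,1],[[0,0,0],0,1]]'
python3 go.py 433.6 -317.1 20 180
```

```text
t: 11.5
eef_pos: [630.0, -319.6, 17.2]
tcp_rot: [3.141, -0.0, -3.14]
ft_force: [0.0, -0.4, 0.3]
opening: 0.32
grip_force: 0.3
t 11.5 now [ 630.  -319.6   17.2 -179.9] open 0.32 grip 0.3 F [ 0.  -0.4  0.3]
turn 0.01 units now-axes [ 3.273  0.047 -0.047] target-axes [ 3.273  0.042 -0.047]
```

```bash
python3 -m inch '[[[0,0,0],0,1],[[0,0,0],0,1],[[0,0,-0.5],0,1],[[0,0,-0.8],0,1],[[0.8,0.01,0],0,1],[[0.8,0.01,0],0,1],[[0.8,0.01,0],0,1],[[0.87,0.01,0],0,1],[[0,0,0.6],0,1],[[0,0,0],0,1]]'
python3 go.py 433.6 -317.1 21.2 180
python3 - <<'E'
from fit import *
s=eyes.read_camera('side');cv2.imwrite('pics/n3.png',cv2.resize(s['pixels'][280:420,190:340,::-1],None,fx=3,fy=3))
E
```

```text
t: 12.75
eef_pos: [432.8, -317.1, 58.0]
tcp_rot: [3.139, -0.002, -3.141]
ft_force: [0.6, 0.6, -0.6]
opening: 0.307
grip_force: 30.0
t 12.75 now [ 432.8 -317.1   58.  -180. ] open 0.307 grip 30.0 F [ 0.6  0.6 -0.6]
turn 0.01 units now-axes [-0.013 -0.     0.613] target-axes [-0.013 -0.     0.613]
```

View pics/n3.png

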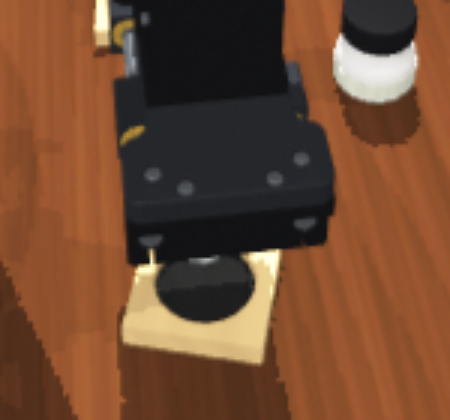

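The gripper is over the small pocket, with the bar bottom just visible behind it. I lower, release and rise.

```bash
python3 -m inch '[[[-0.01,0,0.35],0,1],[[0,0,0.2],0,1],[[0,0,0.08],0,1],[[0,0,0],0,1],[[0,0,0],0,-1],[[0,0,0],0,-1],[[0,0,0],0,-1],[[0,0,0],0,-1],[[0,0,-0.9],0,-1],[[0,0,-1],0,-1]]'
python3 go.py 442.9 296.5 18 165.6
```

```text
t: 14.05
eef_pos: [433.9, -317.2, 136.1]
tcp_rot: [3.14, -0.002, -3.14]
ft_force: [-0.2, -1.3, -0.5]
opening: 0.886
grip_force: 0.0
t 14.05 now [ 433.9 -317.2  136.1 -179.9] open 0.886 grip 0.0 F [-0.2 -1.3 -0.5]
turn 2.89 units now-axes [-0.161 10.228  1.969] target-axes [2.399 9.944 1.969]
```

```bash
python3 -m inch '[[[-0.02,0.6,0],0,-1],[[-0.02,0.94,0],0,-1],[[-0.02,0.94,0],0,-1],[[-0.02,0.94,0],0,-1],[[-0.02,0.94,0],0,-1],[[-0.02,0.94,0],0,-1],[[-0.02,0.94,0],0,-1],[[-0.02,0.94,0],0,-1],[[0,0.94,0],0,-1],[[0,0.94,0],0,-1]]'
python3 -m inch '[[[0,0.94,0],0,-1],[[0,0.23,0],0,-1],[[0,0,0],0.96,-1],[[0,0,0],0.96,-1],[[0,0,0],0.96,-1],[[0,0,0.6],0,-1],[[0,0,0],0,-1],[[0,0,0],0,-1],[[0,0,0],0,-1],[[0,0,0],0,-1]]'
python3 go.py 442.9 296.5 18 165.6
python3 - <<'E'
from fit import *
s=eyes.read_camera('side');f=lambda X:np.round((proj(s,np.array(X,float))-[180,110])*4)
x,y,z=env.state()['eef_pos'];print(f([[x,y,z],[442.9,296.5,0],[442.9,296.5,55]]))
a=cv2.resize(s['pixels'][110:230,180:280,::-1],None,fx=4,fy=4);b=cv2.resize(s['pixels'][300:420,200:300,::-1],None,fx=4,fy=4)
cv2.imwrite('pics/n4.png',np.hstack([a,b]))
E
```

```text
t: 15.3
eef_pos: [443.0, 228.0, 135.6]
tcp_rot: [3.141, 0.0, -3.14]
ft_force: [0.8, -0.2, -0.1]
opening: 0.999
grip_force: 0.0
t: 16.55
eef_pos: [443.4, 296.4, 100.2]
tcp_rot: [3.141, 0.001, 2.892]
ft_force: [0.8, 0.3, -0.2]
opening: 0.999
grip_force: 0.0
t 16.55 now [443.4 296.4 100.2 165.7] open 0.999 grip 0.0 F [ 0.8  0.3 -0.2]
turn 0.02 units now-axes [ 9.00e-03 -1.00e-03  1.37e+00] target-axes [ 9.00e-03 -1.00e-03  1.37e+00]
[[212.  88.]
 [218. 236.]
 [215. 157.]]
```

View pics/n4.png

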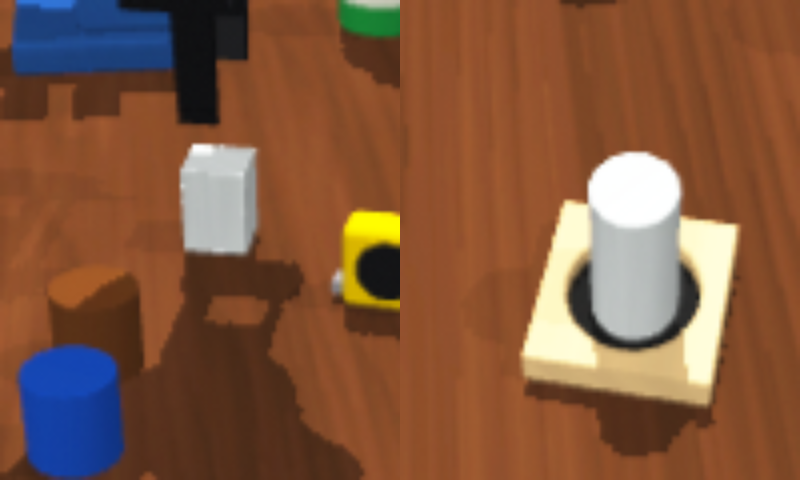

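The small round stands in its pocket, and the gripper is lined up above the square bar. I descend and grip.

```bash
python3 -m inch '[[[0.01,0,0.6],0,-1],[[0,0,0.5],0,-1],[[0,0,0.27],0,-1],[[0,0,0],0,1],[[0,0,0],0,1],[[0,0,0],0,1],[[0,0,0],0,1],[[0,0,0],0,1],[[0,0,0],0,1],[[0,0,0],0,1]]'
python3 go.py 635.1 281.5 22 170.2
```

```text
t: 17.85
eef_pos: [442.6, 296.4, 17.4]
tcp_rot: [3.142, 0.0, 2.892]
ft_force: [0.5, -1.0, 3.4]
opening: 0.417
grip_force: 30.0
t 17.85 now [442.6 296.4  17.4 165.7] open 0.417 grip 30.0 F [ 0.5 -1.   3.4]
turn -0.9 units now-axes [-3.17   0.553 -0.077] target-axes [-3.204  0.301 -0.077]
```

```bash
python3 -m inch '[[[0,0,-0.5],0,1],[[0,0,-0.8],0,1],[[0,0,0],-0.9,1],[[-0.8,0.075,0],0,1],[[-0.8,0.075,0],0,1],[[-0.8,0.075,0],0,1],[[-0.8,0.075,0],0,1],[[0,0,0.6],0,1],[[0,0,0],0,1],[[0,0,0],0,1]]'
python3 go.py 635.1 281.5 21.4 170.2
python3 - <<'E'
from fit import *
s=eyes.read_camera('side');cv2.imwrite('pics/n5.png',cv2.resize(s['pixels'][90:200,250:370,::-1],None,fx=4,fy=4))
E
```

```text
t: 19.1
eef_pos: [634.6, 281.6, 59.9]
tcp_rot: [3.142, -0.0, 2.97]
ft_force: [0.1, 0.5, -2.4]
opening: 0.417
grip_force: 30.0
t 19.1 now [634.6 281.6  59.9 170.2] open 0.417 grip 30.0 F [ 0.1  0.5 -2.4]
turn -0.0 units now-axes [-0.008 -0.001  0.641] target-axes [-0.008 -0.001  0.641]
```

View pics/n5.png

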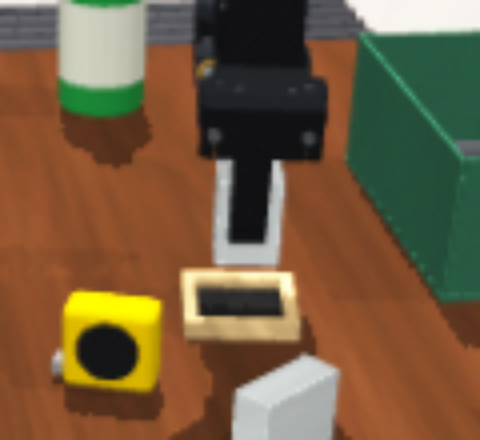

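The square bar is held upright over its nest. I lower, release and rise.

```bash
python3 -m inch '[[[-0.01,0,0.35],0,1],[[0,0,0.2],0,1],[[0,0,0.08],0,1],[[0,0,0],0,1],[[0,0,0],0,-1],[[0,0,0],0,-1],[[0,0,0],0,-1],[[0,0,0],0,-1],[[0,0,-0.9],0,-1],[[0,0,-1],0,-1]]'
python3 go.py 621.9 107.8 16 217
```

```text
t: 20.4
eef_pos: [635.0, 281.1, 135.9]
tcp_rot: [-3.141, -0.002, 2.97]
ft_force: [1.0, -0.4, 0.6]
opening: 0.978
grip_force: 0.0
t 20.4 now [635.  281.1 135.9 170.2] open 0.978 grip 0.0 F [ 1.  -0.4  0.6]
turn -9.37 units now-axes [-0.278 -2.884  1.999] target-axes [ 1.913 -2.176  1.999]
```

```bash
python3 -m inch '[[[-0.07,-0.72,0],0,-1],[[-0.07,-0.72,0],0,-1],[[-0.07,-0.72,0],0,-1],[[-0.07,-0.72,0],0,-1],[[0,0,0],-1,-1],[[0,0,0],-1,-1],[[0,0,0],-1,-1],[[0,0,0],-1,-1],[[0,0,0],-1,-1],[[0,0,0],-1,-1]]'
python3 -m inch '[[[0,0,0],-1,-1],[[0,0,0],-1,-1],[[0,0,0],-1,-1],[[0,0,0],-0.37,-1],[[0,0,0.6],0,-1],[[0,0,0],0,-1],[[0,0,0],0,-1],[[0,0,0],0,-1],[[0,0,0],0,-1],[[0,0,0],0,-1]]'
python3 go.py 621.9 107.8 16 217
python3 - <<'E'
from fit import *
s=eyes.read_camera('side');f=lambda X:np.round((proj(s,np.array(X,float))-[260,120])*4)
x,y,z=env.state()['eef_pos'];print(f([[x,y,z],[621.9,107.8,50]]))
cv2.imwrite('pics/n6.png',cv2.resize(s['pixels'][120:230,250:370,::-1],None,fx=4,fy=4))
E
```

```text
t: 21.65
eef_pos: [622.5, 108.2, 135.5]
tcp_rot: [3.142, 0.0, -2.787]
ft_force: [-1.4, 0.7, 0.3]
opening: 1.003
grip_force: 0.0
t: 22.9
eef_pos: [622.6, 108.2, 99.9]
tcp_rot: [-3.141, 0.001, -2.495]
ft_force: [0.2, 0.1, -0.4]
opening: 1.004
grip_force: 0.0
t 22.9 now [ 622.6  108.2   99.9 -143. ] open 1.004 grip 0.0 F [ 0.2  0.1 -0.4]
turn 0.0 units now-axes [0.014 0.002 1.398] target-axes [0.014 0.002 1.398]
[[255. 174.]
 [246. 257.]]
```

View pics/n6.png

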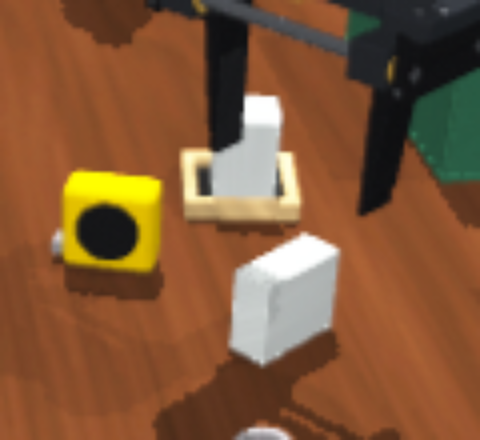

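The square bar stands in its pocket and the open fingers straddle the flat bar's narrow side. I descend and grip.

```bash
python3 -m inch '[[[0.01,0,0.6],0,-1],[[0,0,0.5],0,-1],[[0,0,0.29],0,-1],[[0,0,0],0,1],[[0,0,0],0,1],[[0,0,0],0,1],[[0,0,0],0,1],[[0,0,0],0,1],[[0,0,0],0,1],[[0,0,0],0,1]]'
python3 -m inch '[[[0,0,0],0,1],[[0,0,0],0,1],[[0,0,0],0,1],[[0,0,-0.5],0,1],[[0,0,-0.8],0,1],[[0,0,0],0.26,1],[[0,0,0],0,1],[[0,0,0],0,1],[[0,0,0],0,1],[[0,0,0],0,1]]'
python3 go.py 638.2 -114.2 96 215.7
```

```text
t: 24.2
eef_pos: [622.0, 107.8, 16.0]
tcp_rot: [3.142, 0.0, -2.495]
ft_force: [-0.4, 0.4, -0.5]
opening: 0.318
grip_force: 0.0
t: 25.45
eef_pos: [621.9, 107.8, 93.4]
tcp_rot: [3.141, -0.001, -2.518]
ft_force: [0.5, 0.1, -1.9]
opening: 0.264
grip_force: 30.0
t 25.45 now [ 621.9  107.8   93.4 -144.3] open 0.264 grip 30.0 F [ 0.5  0.1 -1.9]
turn 0.01 units now-axes [ 1.94  -3.163 -0.043] target-axes [ 1.938 -3.164 -0.043]
```

```bash
python3 -m inch '[[[0.388,-0.633,0],0,1],[[0.388,-0.633,0],0,1],[[0.388,-0.633,0],0,1],[[0.388,-0.633,0],0,1],[[0.388,-0.633,0],0,1],[[0,0,0.6],0,1],[[0,0,0],0,1],[[0,0,0],0,1],[[0,0,0],0,1],[[0,0,0],0,1]]'
python3 go.py 638.2 -114.2 20 215.7
python3 - <<'E'
from fit import *
s=eyes.read_camera('side');cv2.imwrite('pics/n7.png',cv2.resize(s['pixels'][190:310,290:420,::-1],None,fx=4,fy=4))
E
```

```text
t: 26.7
eef_pos: [638.8, -113.9, 59.0]
tcp_rot: [-3.141, 0.001, -2.517]
ft_force: [0.5, 1.3, -2.3]
opening: 0.263
grip_force: 30.0
t 26.7 now [ 638.8 -113.9   59.  -144.2] open 0.263 grip 30.0 F [ 0.5  1.3 -2.3]
turn 0.01 units now-axes [0.01  0.002 0.649] target-axes [0.01  0.002 0.649]
```

View pics/n7.png

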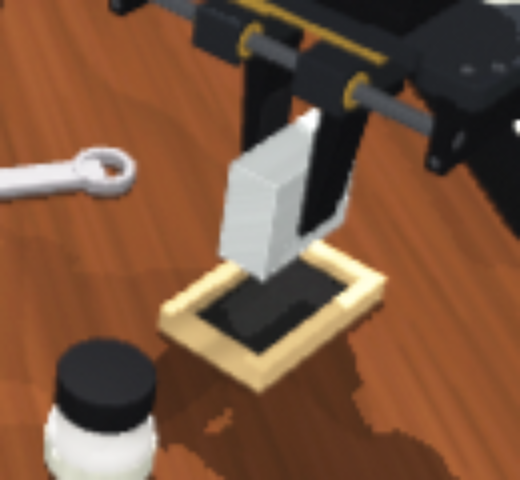

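The flat bar is aligned above its pocket. I lower, release and rise, then check everything.

```bash
python3 -m inch '[[[0.01,0,0.35],0,1],[[0,0,0.2],0,1],[[0,0,0.08],0,1],[[0,0,0],0,1],[[0,0,0],0,-1],[[0,0,0],0,-1],[[0,0,0],0,-1],[[0,0,0],0,-1],[[0,0,-0.9],0,-1],[[0,0,-1],0,-1]]'
python3 -m inch '[[[0,0,-1],0,-1],[[0,0,-1],0,-1],[[0,0,-0.5],0,-1],[[0,0,0],0,-1],[[0,0,0],0,-1],[[0,0,0],0,-1],[[0,0,0],0,-1],[[0,0,0],0,-1],[[0,0,0],0,-1],[[0,0,0],0,-1]]'
python3 - <<'E'
from fit import *
s=eyes.read_camera('side');cv2.imwrite('pics/end.png',cv2.resize(s['pixels'][:,:,::-1][120:420,160:460],(600,600),interpolation=2))
P=dict(big_round=(435.1,-114.7,0),small_round=(433.6,-317.1,0),square_bar=(635.1,281.5,-10),flat_bar=(638.2,-114.2,36))
for k,(x,y,w) in P.items():
    uv=proj(s,np.array([[x,y,4+S[k][1]/2]]))[0];m=getmask(k,s,uv)
    if m is None: print(k,'no mask');continue
    ys,xs=np.nonzero(m);q=proj(s,verts(k,x,y,4,np.radians(w)))
    print(k,'seen',xs.min()/4,xs.max()/4,ys.min()/4,ys.max()/4,'expect',np.round([*q.min(0),*q.max(0)],1)[[0,2,1,3]])
E
```

```text
t: 28.0
eef_pos: [637.4, -114.6, 134.8]
tcp_rot: [3.14, -0.001, -2.518]
ft_force: [-0.4, 0.2, 0.3]
opening: 0.837
grip_force: 0.0
t: 29.25
eef_pos: [637.9, -114.7, 284.2]
tcp_rot: [3.141, 0.0, -2.518]
ft_force: [0.3, 0.5, 0.2]
opening: 1.001
grip_force: 0.0
big_round seen 231.0 260.75 245.0 284.75 expect [230.3 259.9 244.5 285.5]
small_round seen 246.0 270.75 338.0 383.75 expect [246.  269.2 337.  384.7]
square_bar seen 303.0 319.75 145.0 168.75 expect [301.4 319.1 143.1 170.1]
flat_bar seen 343.0 374.75 236.0 275.75 expect [341.4 376.4 234.  276.9]
```

View pics/end.png

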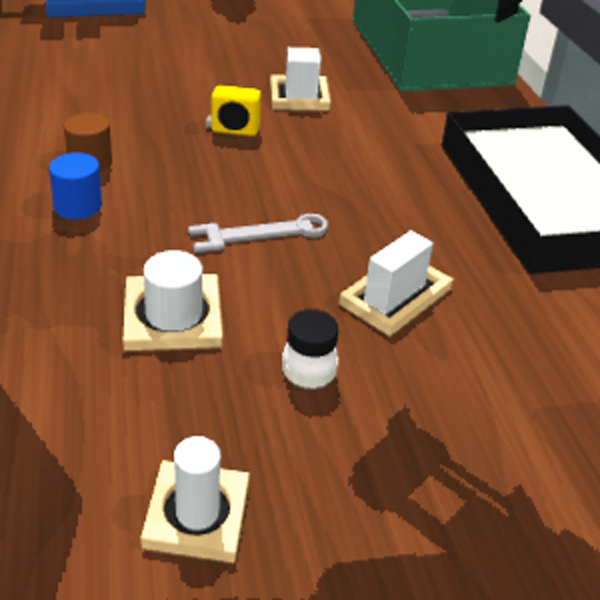

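The final picture shows all four blanks upright in their pockets, and the jar and tape where they were. I hand the job in.

```bash
python3 -c "
from cell import env
print(env.job_done())"
```

```text
the job is handed in; nothing more can be done
None
```

All four blanks stand upright in their matching nests, the jar, tape measure and look-alikes were left alone, and I handed the job in at about 29 s of the 106 s allowed.

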